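# Stand the brass doorstop over the hidden bar of the slatted box

## Task

The springy slatted top of the wooden box is held up underneath by just one hidden bar, running along the slats, and nothing shows where. First find it by feel: with the empty, closed fingertips press lightly along the top until it turns stiff, never leaning on it harder than about 15 N. Then take the brass doorstop off the turntable and set it gently upright on the slats right over the bar, so that it neither sinks in nor leans, let go of it, and leave the other things on the turntable standing where they are.

Things in the scene. Friction and masses are not known exactly. Their poses are not given: they have to be found in the camera images.
- slat_top (a point): Centre of the slatted top of the fixed wooden box, at slat height, 50 mm above the console. z up, y along the row of slats, x along each slat. 24 alike slats, each 12 mm wide (y), 220 mm long (x), 6 mm thick: the row is 288 mm long. A rigid rim 14 mm wide, flush with them, runs all round. The tops are rounded, crests 1.6 mm above the grooves. Each slat can sink 14 mm and springs back.
- bar (a joint): Vertical give of the hidden bar, m: 0 unloaded, grows downwards as weight comes on it through the slats, about 1 mm per 5 N; it does not tell where the bar is. The bar, 36 mm wide (y), lies under the slats, parallel to them and nearly as long, its centre anywhere from y = -85 to +85 mm of slat_top.
- box: The slatted box, 248 mm (x) by 316 mm (y), 50 mm high, fixed; origin at the centre of its underside, axes as slat_top. A fingertip on unsupported slats meets about 0.3 to 0.9 N per mm of depth (0.28 for each slat touched) anywhere along the row; over the hidden bar about 5 N per mm more.
- doorstop: Bell-shaped brass doorstop, 98 mm tall, 0.7 to 0.9 kg, loose, on the turntable (disc top 30 mm up). Origin at the centre of its flat underside, z up, round about z. Base 64 mm across on a 46 mm square pad, neck 22 mm at 63 to 68 mm up, above it a knob 30 mm across from 72 to 94 mm up, to grip from above. On unsupported slats it sinks 4 mm or more, over the bar about 2 mm.
- dish: Glazed ceramic key dish, 90 mm across, 26 mm high, loose on the turntable, to be left alone. Origin at the centre of its underside.
- heel_stand: Chrome heel stand, 60 mm across the foot, 60 mm high, slim post with a flat round top, loose on the turntable, to be left alone. Origin at the centre of its underside.
- toe_cap: Dome-shaped rubber boot toe cap, 74 mm across, 45 mm high, loose on the turntable, to be left alone. Origin at the centre of its underside.
- disc (a joint): Angle of the turntable's round glass disc (260 mm across, top 30 mm above the console), rad. It turns with light friction when pushed sideways.

How it is judged (in metres and radians):
On the way, in this order (a step that is already met when the one before it is completed fails the run):
1. the hidden bar has been felt: the empty fingers press on the slats over it so that the bar itself takes load (value of joint bar above 0.0003 m and contact force between the fingers and box above 3 N and contact force between the fingers and doorstop below 0.1 N), for 0.1 s.
2. the doorstop is held clear above the turntable (height (world z) of doorstop above 0.045 m and contact force between the fingers and doorstop above 2 N), for 0.1 s.
At the end, for the whole second after the job is handed in: The doorstop stands at rest on the slats (its centre within 78 mm in x and 125 mm in y of slat_top), leaning less than 0.06 rad, its underside no more than 3 mm below and 3 mm above slat height, its weight carried by the hidden bar (bar pressed down more than 0.3 mm), and it is released (angle between doorstop's own z axis and vertical below 0.06 rad and z of doorstop in the frame of slat_top between -0.003 and 0.003 m and x of doorstop in the frame of slat_top between -0.078 and 0.078 m and y of doorstop in the frame of slat_top between -0.125 and 0.125 m and value of joint bar above 0.0003 m and contact force between doorstop and box above 3 N and linear speed of doorstop below 0.01 m/s); the robot touches nothing.
It fails at once if the robot's hand presses on the slatted box with more than 20 N (contact force between any of the fingers, the arm and box above 20 N).
It fails at once if the doorstop is dropped or rammed onto the slatted box (over 25 N) (contact force between doorstop and box above 25 N).
It fails at once if the key dish is shifted more than 50 mm or tipped over (distance of dish from where it was at the start of the episode above 0.05 m or angle between dish's own z axis and vertical above 0.5 rad).
It fails at once if the heel stand is shifted more than 50 mm or tipped over (distance of heel_stand from where it was at the start of the episode above 0.05 m or angle between heel_stand's own z axis and vertical above 0.5 rad).
It fails at once if the toe cap is shifted more than 50 mm or tipped over (distance of toe_cap from where it was at the start of the episode above 0.05 m or angle between toe_cap's own z axis and vertical above 0.5 rad).
It also fails if it takes over 72 s, if anything falls off the work surface, if the arm or the gripper's body presses on something with over 40 N, if the wrist force passes 120 N, or if a joint passes its speed limit or range.

## Robot

A 7-joint arm with a two-finger parallel gripper is mounted at the origin on the work surface. World frame = base frame: x ahead of the robot, y to its left, z up, the work surface at z = 0. Lengths are in mm, angles in rad, forces in N, time in s.
With the tool pointing down it reaches from about 400 to 875 mm from the base axis. Payload 4.4 kg.
Tool frame: the origin (TCP) lies midway between the tips of the shut fingers; the grasp point (between the pads) lies 19 mm behind it; z points along the fingers, y is the direction in which the jaws open and shut (so a half turn about z gives the same grasp; the last joint's range is limited). The gripper opens to 85 mm and grips with 20 to 120 N. Pads are 22 mm wide; open, the fingers measure 114 mm over their backs; the gripper's body (76 mm by 85 mm) begins 54 mm behind the grasp point. The pads swing forward as they close: fully open they stand 13 mm farther back than shut.
Start: joints at [-1.382, 0.628, 0.038, 1.517, -0.027, 0.996, -0.02], TCP at [163.809, 629.035, 231.313] pointing down, gripper open.
Joint ranges: [-3.06, 3.06], [-0.37, 2.12], [-1.25, 1.32], [0.18, 2.47], [-1.1, 4.24], [0.23, 1.98], [-2.94, 2.94]. Speed limits (rad/s): [2.57, 2.57, 3.14, 3.14, 3.14, 3.14, 3.14].

## Interface

Orientations are given as [roll, pitch, yaw] about the fixed x, y, z axes, in that order (R = Rz(yaw) Ry(pitch) Rx(roll)).
In Python, from cell import ctrl, vision gives the robot as it stands.
- The arm moves only by the tool play_rows, never from a script. Its arguments are lists of equal length, an entry for each row: "slide": the shift along the tool's x, y, z in mm, a list of three; "turn": the turn about the tool's z in rad; "fingers": the opening, from 0 (shut) to 1 (fully open). A call has 1 to 5 rows; each row is the pose to reach, as a shift and turn from the pose measured when the call began, along the tool's axes at that moment; what a row does not reach only later rows make up. A row lasts 1/8 s, in which the tool goes at most 62.5 mm and 10.7 degrees, less where a joint would pass 70% of its speed; a pose out of reach is approached as far as the arm can. A call with a gripper value outside its range is refused whole. The fingers move at their own pace and stop on an object; the grip force is fixed at half the most. Time passes only in rows, so rows that repeat a pose let the fingers close. It gives the time, the measured TCP pose, the force and the opening at its end, in the units of the state.
- ctrl.read_state(): the state, without advancing time (a new reading comes with each control period).
- vision.get_image(name): name is "scene" or "top" or "wrist"; returns (picture, depth): 400x640x3 uint8, blue, green, red; 400x640 float32, mm along the optical axis (not along the pixel's ray), 0 where there is no reading.
- vision.camera_params(name): a dict with "fx", "fy", "cx", "cy" (pixels), "position" and "rotation" of the camera in the world. Camera axes: x right, y up, looking along -z (the intrinsics and any distortion apply to the point x, -y, -z); pixel columns grow to the right and rows downward; lengths in mm; the calibration is good to about 2 mm. A picture is of the moment at which its call begins: read the wrist's pose just before it. camera_params takes no time and is no camera call; for the wrist camera it gives the pose at the moment of the call.
- ctrl.finish_job(): hands the job in, once; it reports no verdict.
The state is a dict: "clock": time; "qpos": joint angles; "qd": joint speeds; "tau": joint torques, N m; "eef_pos": TCP position; "tool_rot": TCP orientation; "force": force on the tool from outside, world axes, zero at the start; "torque": the same for the moment, N m; "width": finger opening in mm.
Only numpy, scipy, OpenCV 4.12 (cv2) and the standard library are available. Lean on these libraries where they do the work, as an engineer would, in place of code of your own. Each camera call takes 0.05 s, during which the arm holds its last target.

## Working session

There is one attempt and no reset: what is moved stays moved. The work goes in short steps, Python scripts to look and compute and a tool call to move; the robot and the scene stay as the last step left them, time stands still between calls to the robot, and variables do not carry over. Pictures are saved under pics/ and viewed, and the job is handed in when it is done.

Besides the shell and the picture viewer there is one more tool, called after "Request:" as name(argument=value, ...) on one line, values as JSON. play_rows: Moves the arm, as the interface text tells. Its arguments: {"type":"object","properties":{"slide":{"type":"array"},"turn":{"type":"array"},"fingers":{"type":"array"}},"required":["slide","turn","fingers"]}

```bash
mkdir -p pics; ls; python3 - <<'E'
from cell import ctrl, vision
import cv2
print(ctrl.read_state())
for n in ("scene","top"):
    p,d=vision.get_image(n); cv2.imwrite(f"pics/{n}0.png",p)
    import numpy as np
    np.save(f"pics/{n}0d.npy",d); print(n,vision.camera_params(n),(d>0).mean())
E
```

```text
pics
{'clock': 0.0, 'qpos': array([-1.38179201,  0.62936066,  0.03849478,  1.51839152, -0.02695128,
        0.99629085, -0.01996056]), 'qd': array([ 1.04708194e-03, -1.53124510e-03,  9.99199869e-04,  1.95054610e-03,
       -1.21757098e-03, -3.51086854e-05, -8.19047981e-04]), 'tau': array([-1.03767110e-03, -5.63402653e+01,  1.22611072e+00, -1.93448728e+01,
        1.11116839e-02,  1.06959860e-02,  8.46200336e-07]), 'eef_pos': array([163.69251948, 628.3930571 , 230.3731345 ]), 'tool_rot': array([-3.13966335e+00,  9.85641971e-05,  2.88681112e+00]), 'force': array([ 0.79955091, -0.37191357, -0.35199435]), 'torque': array([-0.0013827 , -0.03714122,  0.01602388]), 'width': 85.80129332885289}
scene {'fx': 395.36545400068997, 'fy': 395.36545400068997, 'cx': 313.5021977388143, 'cy': 200.6515214495268, 'position': array([1182.25996206,   29.89052822,  499.36064502]), 'rotation': array([1.00523241, 0.00447812, 1.64608533])} 0.9957890625
top {'fx': 514.0908462699939, 'fy': 514.0908462699939, 'cx': 323.61846372529425, 'cy': 198.83981349101566, 'position': array([ 317.06295277,  -39.3888845 , 1134.66475807]), 'rotation': array([ 0.17767864,  0.03304693, -1.58884869])} 0.99629296875
```

View pics/scene0.png

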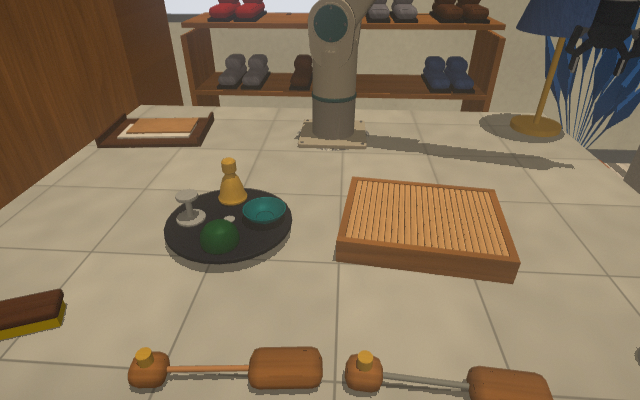

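View pics/top0.png

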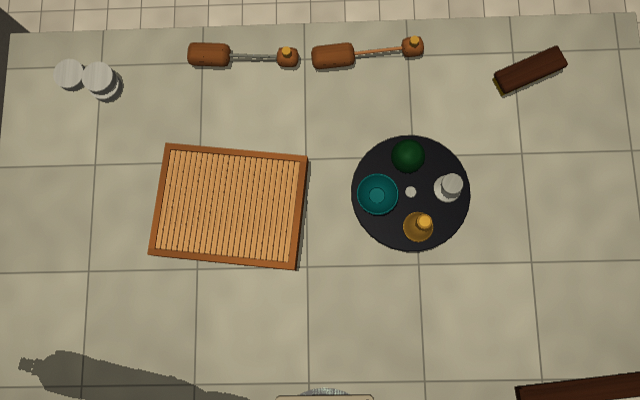

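Top view: box corners are near (166,143), (308,157), (296,269), (149,254). The doorstop is at (418,226) with its knob at (425,221); the dish is at (377,194), stand at (450,186) and cap at (408,156).

```bash
cat > h.py <<'E'
import numpy as np, cv2
from scipy.spatial.transform import Rotation as R
def cast(P,uv,z):
    uv=np.atleast_2d(uv).astype(float)
    d=np.c_[(uv[:,0]-P['cx'])/P['fx'],-(uv[:,1]-P['cy'])/P['fy'],-np.ones(len(uv))]
    d=d@R.from_euler('xyz',P['rotation']).as_matrix().T
    return P['position']+d*((z-P['position'][2])/d[:,2])[:,None]
def pts(P,uv,dep):
    uv=np.atleast_2d(uv).astype(float)
    d=np.c_[(uv[:,0]-P['cx'])/P['fx'],-(uv[:,1]-P['cy'])/P['fy'],-np.ones(len(uv))]
    return P['position']+(d*dep[:,None])@R.from_euler('xyz',P['rotation']).as_matrix().T
E
python3 - <<'E'
from h import *
from cell import vision
np.set_printoptions(precision=1,suppress=True)
P=vision.camera_params("top");im=cv2.imread("pics/top0.png");D=np.load("pics/top0d.npy")
hsv=cv2.cvtColor(im,cv2.COLOR_BGR2HSV)
print("hsv",hsv[225,410],hsv[221,426],hsv[200,230],hsv[146,230])
# box
m=cv2.inRange(hsv,(5,90,60),(22,255,255)); m[:, 330:]=0; m[:120]=0;m[300:]=0
c=max(cv2.findContours(m,0,2)[0],key=cv2.contourArea)
# top-face points: use depth height
ys,xs=np.nonzero(np.ones_like(D)); X=pts(P,np.c_[xs,ys],D.ravel().astype(float)).reshape(400,640,3)
m2=((X[...,2]>42)&(X[...,2]<58)&(X[...,1]>0)&(X[...,0]>300)&(X[...,0]<700)).astype(np.uint8)*255
m2[:,:130]=0;m2[:120]=0;m2[290:]=0;m2[:,330:]=0
c2=max(cv2.findContours(m2,0,2)[0],key=cv2.contourArea)
for cc in (c,c2):
    q=cast(P,cc[:,0],50)[:,:2].astype(np.float32); print(cv2.minAreaRect(q), cv2.boundingRect(cc))
print("box z",np.median(X[m2>0][:,2]))
disc=X[170:240,355:465]
print("disc z",np.median(disc[...,2]))
b=cv2.inRange(hsv,(12,120,60),(30,255,255));b[:, :395]=0;b[:,445:]=0;b[:200]=0;b[250:]=0
ys,xs=np.nonzero(b);Z=X[ys,xs];print(len(Z),"zmax",np.percentile(Z[:,2],[5,50,95,99]))
k=Z[Z[:,2]>110];print("knob",k.mean(0),k.min(0),k.max(0),len(k))
for i in np.nonzero((Z[:,2]<60))[0][:0]:pass
l=Z[Z[:,2]<80];print("base",cv2.minEnclosingCircle(l[:,:2].astype(np.float32)))
print("center disc",cast(P,(411,192),30), "dish",cast(P,(377,194),50),"stand",cast(P,(452,184),90),"cap",cast(P,(408,156),55))
cv2.imwrite("pics/crop.png",cv2.resize(im[120:280,130:490],None,fx=2.2,fy=2.2,interpolation=cv2.INTER_CUBIC))
E
```

```text
hsv [ 20 187 109] [ 20 184 205] [ 16 148 196] [ 24  45 174]
((505.3861083984375, 197.89407348632812), (321.2919616699219, 250.5671844482422), 82.99967956542969) (147, 142, 161, 129)
((506.55059814453125, 199.55865478515625), (317.493408203125, 248.63648986816406), 83.01969909667969) (147, 142, 161, 128)
box z 50.880314988494774
disc z 32.42982485390576
738 zmax [ 38.7  72.1 129.8 131.8]
knob [ 447.6 -202.2  142. ] [ 317.1 -220.   110.6] [ 463.9  -39.4 1134.7] 200
base ((451.3031921386719, -207.29246520996094), 33.773521423339844)
center disc [[ 526.7 -197.    30. ]] dish [[ 520.3 -121.6   50. ]] stand [[ 530.  -273.2   90. ]] cap [[ 601.1 -190.8   55. ]]
```

View pics/crop.png

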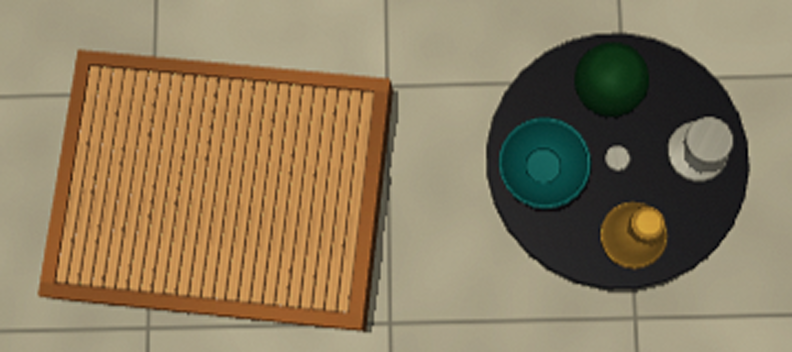

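```bash
cat >> h.py <<'E'
np.set_printoptions(precision=1,suppress=True)
BC=np.array([506.5,199.5]); BX=np.array([.9925,-.122]); BY=np.array([.122,.9925])
def bp(y,x=0): return BC+BX*x+BY*y
def slide(s,xyz,yaw=None):
    M=R.from_euler('xyz',s['tool_rot']).as_matrix()
    d=M.T@(np.asarray(xyz)-s['eef_pos'])
    t=0 if yaw is None else -((yaw-s['tool_rot'][2]+np.pi)%(2*np.pi)-np.pi)
    return d,round(t,3)
def inbox(p): d=np.asarray(p)[:2]-BC; return d@BX,d@BY
E
python3 - <<'E'
from h import *
from cell import ctrl
s=ctrl.read_state()
for y in (75,):
    print(slide(s,[*bp(y),95],np.pi-.122), slide(s,[*bp(y),200],np.pi-.122))
E
```

```text
(array([-430. , -254.1,  135.9]), np.float64(-0.133)) (array([-430. , -254.3,   30.9]), np.float64(-0.133))
```

Request:
play_rows(slide=[[-50,-29,4],[-100,-59,8],[-150,-89,12],[-200,-118,16],[-250,-148,20]], turn=[-0.05,-0.1,-0.133,-0.133,-0.133], fingers=[0,0,0,0,0])

```text
clock: 0.72
eef_pos: [369.3, 420.7, 210.4]
tool_rot: [-3.14, -0.0, 3.02]
force: [0.9, 0.9, -0.8]
width: 0.0
```

```bash
python3 - <<'E'
from h import *
from cell import ctrl
s=ctrl.read_state();print(s['force'],s['width'],s['clock'],inbox(s['eef_pos']),s['eef_pos'])
print(slide(s,[*bp(75),95],np.pi-.122))
E
```

```text
[ 0.9  0.9 -0.8] 0.04353830262739676 0.725 (np.float64(-163.11576603039617), np.float64(202.80811774019418)) [369.3 420.7 210.4]
(array([-163.1, -127.7,  115.6]), np.float64(0.0))
```

Request:
play_rows(slide=[[-54,-42,20],[-108,-85,60],[-163,-128,110],[-163,-128,135],[-163,-128,135]], turn=[0,0,0,0,0], fingers=[0,0,0,0,0])

```text
clock: 1.35
eef_pos: [515.4, 268.2, 71.8]
tool_rot: [-3.133, -0.005, 3.014]
force: [-0.5, -0.1, 0.3]
width: -0.0
```

```bash
python3 - <<'E'
from h import *
from cell import ctrl
s=ctrl.read_state();print(s['force'],s['width'],s['clock'],inbox(s['eef_pos']),s['eef_pos'])
E
```

```text
[-0.5 -0.1  0.3] -0.014986503873268652 1.35 (np.float64(0.48177332603674505), np.float64(69.23540163169707)) [515.4 268.2  71.8]
```

Request:
play_rows(slide=[[0,0,12],[0,0,18],[0,0,20],[0,0,21],[0,0,21]], turn=[0,0,0,0,0], fingers=[0,0,0,0,0])

```text
clock: 1.98
eef_pos: [515.4, 268.6, 51.3]
tool_rot: [-3.134, -0.004, 3.015]
force: [0.8, -0.2, 0.5]
width: -0.0
```

Request:
play_rows(slide=[[0,0,1],[0,0,1],[0,0,1]], turn=[0,0,0], fingers=[0,0,0])

```text
clock: 2.35
eef_pos: [515.4, 268.6, 50.3]
tool_rot: [-3.134, -0.004, 3.014]
force: [0.4, 0.0, -0.2]
width: -0.1
```

Request:
play_rows(slide=[[0,0,1],[0,0,2],[0,0,2],[0,0,2]], turn=[0,0,0,0], fingers=[0,0,0,0])

```text
clock: 2.85
eef_pos: [515.5, 268.6, 48.4]
tool_rot: [-3.134, -0.004, 3.014]
force: [0.2, -0.3, 0.3]
width: -0.5
```

```bash
python3 - <<'E'
from cell import ctrl
import numpy as np
print(np.array([ctrl.read_state()['force'] for _ in range(1)]))
E
```

```text
[[ 0.18022421 -0.3176455   0.33385557]]
```

Request:
play_rows(slide=[[0,0,1],[0,0,2],[0,0,2]], turn=[0,0,0], fingers=[0,0,0])

```text
clock: 3.22
eef_pos: [515.5, 268.6, 46.4]
tool_rot: [-3.134, -0.004, 3.014]
force: [-0.4, 0.3, 2.1]
width: 0.0
```

Request:
play_rows(slide=[[0,0,1],[0,0,1]], turn=[0,0], fingers=[0,0])

```text
clock: 3.48
eef_pos: [515.5, 268.6, 45.4]
tool_rot: [-3.134, -0.004, 3.015]
force: [-0.2, -0.5, 3.1]
width: 0.2
```

Request:
play_rows(slide=[[0,0,-11],[0,-32,-11],[0,-32,-4],[0,-32,-2],[0,-32,-2]], turn=[0,0,0,0,0], fingers=[0,0,0,0,0])

```text
clock: 4.1
eef_pos: [511.5, 237.6, 47.6]
tool_rot: [-3.134, -0.004, 3.015]
force: [0.6, -1.5, 1.8]
width: -0.0
```

Request:
play_rows(slide=[[0,0,-9],[0,-32,-9],[0,-32,-2],[0,-32,0],[0,-32,0]], turn=[0,0,0,0,0], fingers=[0,0,0,0,0])

```text
clock: 4.72
eef_pos: [507.5, 206.8, 47.8]
tool_rot: [-3.135, -0.004, 3.016]
force: [-0.3, -0.7, 0.9]
width: 0.1
```

Request:
play_rows(slide=[[0,0,-9],[0,-32,-9],[0,-32,-2],[0,-32,0],[0,-32,0]], turn=[0,0,0,0,0], fingers=[0,0,0,0,0])

```text
clock: 5.35
eef_pos: [503.8, 175.1, 48.5]
tool_rot: [-3.134, -0.004, 3.017]
force: [-0.1, -4.5, 7.5]
width: 0.2
```

Request:
play_rows(slide=[[0,0,-8],[0,-16,-8],[0,-16,-8],[0,-16,-1],[0,-16,0]], turn=[0,0,0,0,0], fingers=[0,0,0,0,0])

```text
clock: 5.98
eef_pos: [502.2, 159.4, 48.4]
tool_rot: [-3.134, -0.003, 3.017]
force: [-0.5, -2.0, 7.3]
width: 0.0
```

```bash
cat > q.py <<'E'
from h import *
from cell import ctrl
s=ctrl.read_state();x,y=inbox(s['eef_pos']);print(f"box x {x:.1f} y {y:.1f} z {s['eef_pos'][2]:.2f} F",s['force'],"T",s['torque'].round(3),"w",round(s['width'],1),"t",s['clock'])
E
python3 q.py
```

```text
box x 0.6 y -40.4 z 48.42 F [-0.5 -2.   7.3] T [-0.3  0.   0. ] w 0.0 t 5.975
```

Request:
play_rows(slide=[[0,0,-8],[0,-16,-8],[0,-16,-8],[0,-16,-1],[0,-16,0]], turn=[0,0,0,0,0], fingers=[0,0,0,0,0])

```text
clock: 6.6
eef_pos: [500.5, 143.3, 48.4]
tool_rot: [-3.134, -0.003, 3.017]
force: [-0.6, -1.1, 7.6]
width: -0.2
```

```bash
python3 q.py
```

```text
box x 0.9 y -56.5 z 48.39 F [-0.6 -1.1  7.6] T [-0.3  0.1 -0.1] w -0.2 t 6.6
```

Request:
play_rows(slide=[[0,0,-8],[0,-12,-8],[0,-12,-8],[0,-12,-1],[0,-12,0]], turn=[0,0,0,0,0], fingers=[0,0,0,0,0])

```text
clock: 7.22
eef_pos: [499.3, 131.4, 48.3]
tool_rot: [-3.134, -0.003, 3.017]
force: [-0.3, -1.6, 7.4]
width: 0.1
```

```bash
python3 q.py
```

```text
box x 1.2 y -68.5 z 48.31 F [-0.3 -1.6  7.4] T [-0.2  0.1  0. ] w 0.1 t 7.225
```

Request:
play_rows(slide=[[0,0,-8],[0,-12,-8],[0,-12,-8],[0,-12,-1],[0,-12,0]], turn=[0,0,0,0,0], fingers=[0,0,0,0,0])

```text
clock: 7.85
eef_pos: [497.7, 119.5, 47.8]
tool_rot: [-3.134, -0.003, 3.017]
force: [0.0, 0.4, 2.6]
width: 0.0
```

```bash
python3 q.py
```

```text
box x 1.0 y -80.4 z 47.83 F [0.  0.4 2.6] T [-0.1  0.  -0. ] w 0.0 t 7.85
```

Request:
play_rows(slide=[[0,35,-9],[0,68,-9],[0,68,-9],[0,68,-2],[0,68,-0.5]], turn=[0,0,0,0,0], fingers=[0,0,0,0,0])

```text
clock: 8.48
eef_pos: [505.7, 185.9, 47.1]
tool_rot: [-3.133, -0.004, 3.016]
force: [-0.0, 0.4, 1.7]
width: -0.1
```

```bash
python3 q.py
```

```text
box x 0.9 y -13.6 z 47.14 F [-0.   0.4  1.7] T [0.2 0.1 0. ] w -0.1 t 8.475
```

Request:
play_rows(slide=[[0,0,-9],[0,-5,-9],[0,-5,-9],[0,-5,-2],[0,-5,-1]], turn=[0,0,0,0,0], fingers=[0,0,0,0,0])

```text
clock: 9.1
eef_pos: [505.1, 180.8, 47.7]
tool_rot: [-3.133, -0.005, 3.016]
force: [0.4, -1.0, 1.9]
width: -0.4
```

```bash
python3 q.py
```

```text
box x 0.8 y -18.7 z 47.66 F [ 0.4 -1.   1.9] T [-0.1 -0.1 -0.1] w -0.4 t 9.1
```

Request:
play_rows(slide=[[0,0,-9],[0,-55,-9],[0,-55,-9],[0,-55,-2],[0,-55,0]], turn=[0,0,0,0,0], fingers=[0,0,0,0,0])

```text
clock: 9.72
eef_pos: [498.6, 127.0, 48.2]
tool_rot: [-3.133, -0.004, 3.017]
force: [-0.3, -1.9, 8.5]
width: -0.1
```

```bash
python3 q.py
```

```text
box x 1.0 y -72.9 z 48.16 F [-0.3 -1.9  8.5] T [-0.3  0.1 -0. ] w -0.1 t 9.725
```

Request:
play_rows(slide=[[0,0,-9],[0,25,-9],[0,25,-2],[0,25,0],[0,25,0]], turn=[0,0,0,0,0], fingers=[0,0,0,0,0])

```text
clock: 10.35
eef_pos: [501.8, 153.6, 48.5]
tool_rot: [-3.135, -0.003, 3.018]
force: [-1.5, 5.4, 7.1]
width: 0.0
```

```bash
python3 q.py
```

```text
box x 1.0 y -46.1 z 48.47 F [-1.5  5.4  7.1] T [ 1.2  0.3 -0. ] w 0.0 t 10.35
```

Request:
play_rows(slide=[[0,0,0.3],[0,0,0.3],[0,0,0.3]], turn=[0,0,0], fingers=[0,0,0])

```text
clock: 10.72
eef_pos: [501.8, 153.8, 48.7]
tool_rot: [-3.136, -0.003, 3.018]
force: [-0.0, 2.0, 6.5]
width: 0.1
```

```bash
python3 q.py
```

```text
box x 0.9 y -46.0 z 48.66 F [-0.   2.   6.5] T [ 0.5  0.2 -0. ] w 0.1 t 10.725
```

Request:
play_rows(slide=[[0,0,-9],[0,-31,-9],[0,-31,-9],[0,-31,-2],[0,-31,0]], turn=[0,0,0,0,0], fingers=[0,0,0,0,0])

```text
clock: 11.35
eef_pos: [498.0, 123.5, 48.5]
tool_rot: [-3.136, -0.003, 3.019]
force: [-0.5, -0.5, 5.8]
width: 0.0
```

```bash
python3 q.py
```

```text
box x 0.9 y -76.5 z 48.45 F [-0.5 -0.5  5.8] T [-0.2  0.1  0. ] w 0.0 t 11.35
```

Request:
play_rows(slide=[[0,0,-9],[0,55,-9],[0,55,-9],[0,55,-2],[0,55,0]], turn=[0,0,0,0,0], fingers=[0,0,0,0,0])

```text
clock: 11.98
eef_pos: [504.5, 177.7, 48.0]
tool_rot: [-3.136, -0.004, 3.018]
force: [-1.1, 1.7, 6.7]
width: 0.2
```

```bash
python3 q.py
```

```text
box x 0.6 y -21.9 z 47.96 F [-1.1  1.7  6.7] T [0.3 0.3 0. ] w 0.2 t 11.975
```

Request:
play_rows(slide=[[0,0,-20],[0,0,-62],[0,-30,-120],[10,-90,-170],[20,-150,-180]], turn=[0,0,0,0,0], fingers=[0,0,0.5,1,1])

```text
clock: 12.6
eef_pos: [471.9, 45.2, 226.3]
tool_rot: [-3.137, -0.0, 3.018]
force: [0.3, -0.8, 0.1]
width: 54.2
```

```bash
python3 q.py; python3 - <<'E'
from h import *
from cell import ctrl
print(slide(ctrl.read_state(),[451,-207,220]))
E
```

```text
box x -15.5 y -157.4 z 226.31 F [ 0.3 -0.8  0.1] T [ 0.  -0.1 -0. ] w 54.2 t 12.6
(array([ -10.3, -252.8,    7.5]), 0)
```

Request:
play_rows(slide=[[-2,-60,2],[-4,-120,4],[-7,-180,6],[-10,-235,8],[-10,-253,8]], turn=[0,0,0,0,0], fingers=[1,1,1,1,1])

```text
clock: 13.22
eef_pos: [448.5, -212.0, 219.1]
tool_rot: [-3.135, -0.001, 3.011]
force: [0.9, 0.4, 0.1]
width: 85.2
```

Request:
play_rows(slide=[[0,0,0],[0,0,0]], turn=[0,0], fingers=[1,1])

```text
clock: 13.48
eef_pos: [448.2, -210.7, 218.9]
tool_rot: [-3.136, -0.002, 3.011]
force: [0.2, 0.1, 0.0]
width: 85.6
```

```bash
python3 q.py; python3 - <<'E'
from h import *
from cell import ctrl,vision
s=ctrl.read_state();P=vision.camera_params("wrist");print(s['eef_pos'],P)
p,d=vision.get_image("wrist");cv2.imwrite("pics/w1.png",p);np.save("pics/w1.npy",d);np.save("pics/w1P.npy",P,allow_pickle=True)
E
```

```text
box x -7.8 y -414.3 z 218.92 F [0.2 0.1 0. ] T [ 0.1 -0.   0.1] w 85.6 t 13.475
[ 448.2 -210.7  218.9] {'fx': 327.86711942943515, 'fy': 327.86711942943515, 'cx': 316.0775757458233, 'cy': 201.4651618641992, 'position': array([ 368.8, -199.9,  361.9]), 'rotation': array([-0.3,  0. ,  1.4])}
```

View pics/w1.png

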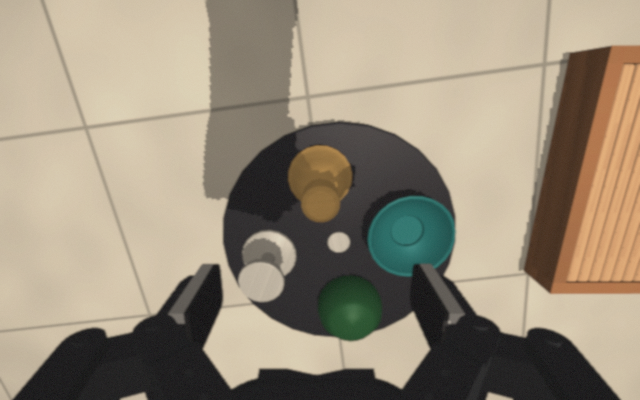

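The wrist view shows the knob at about (320,203) and the bell's base at about (320,176). The dish is to the right at (410,235), the stand at (265,265) and the cap at (349,307).

```bash
python3 - <<'E'
from h import *
from cell import vision
P=np.load("pics/w1P.npy",allow_pickle=True).item();D=np.load("pics/w1.npy").astype(float)
im=cv2.imread("pics/w1.png");hsv=cv2.cvtColor(im,cv2.COLOR_BGR2HSV)
m=cv2.inRange(hsv,(10,90,50),(30,255,255));m[:, :270]=0;m[:,370:]=0;m[:130]=0;m[240:]=0
ys,xs=np.nonzero(m&(D>0).astype(np.uint8)*255);Z=pts(P,np.c_[xs,ys],D[ys,xs])
k=Z[:,2]>101
print(len(Z),np.percentile(Z[:,2],[1,50,99]),"knob circ",cv2.minEnclosingCircle(Z[k][:,:2].astype(np.float32)),Z[k].mean(0))
t=Z[:,2]>Z[:,2].max()-4;print("top",Z[t].mean(0),t.sum())
b=Z[:,2]<60;print("base circ",cv2.minEnclosingCircle(Z[b][:,:2].astype(np.float32)))
kp=np.c_[xs,ys][k].astype(np.float32);(c,r)=cv2.minEnclosingCircle(kp);print(c,r,cast(P,c,113))
T=vision.camera_params("top");print(cast(T,(425,221),115))
E
```

```text
3725 [ 29.9  79.1 129.1] knob circ ((447.85601806640625, -207.97174072265625), 15.061984062194824) [ 444.9 -207.9  125. ]
top [ 447.3 -208.2  128. ] 843
base circ ((458.1584777832031, -209.6705780029297), 42.36915588378906)
(320.0614013671875, 200.01461791992188) 21.58722686767578 [[ 448.6 -208.5  113. ]]
[[ 451.3 -209.8  115. ]]
```

```bash
python3 - <<'E'
from h import *
from cell import ctrl
print(slide(ctrl.read_state(),[448.5,-208.3,92]))
E
```

```text
(array([  0.1,   2.6, 127. ]), 0)
```

Request:
play_rows(slide=[[0,2.5,40],[0,2.5,80],[0,2.5,115],[0,2.5,127],[0,2.5,127]], turn=[0,0,0,0,0], fingers=[1,1,1,1,1])

```text
clock: 14.15
eef_pos: [448.8, -207.4, 91.9]
tool_rot: [-3.137, -0.003, 3.014]
force: [-0.1, -0.5, -0.1]
width: 85.7
```

```bash
python3 - <<'E'
from h import *
from cell import ctrl,vision
s=ctrl.read_state();print(s['eef_pos'],s['force'])
print(slide(s,[448.5,-208.3,92]))
p,d=vision.get_image("scene");cv2.imwrite("pics/s2.png",cv2.resize(p[120:300,120:320],None,fx=3,fy=3))
E
```

```text
[ 448.8 -207.4   91.9] [-0.1 -0.5 -0.1]
(array([ 0.1, -0.9, -0.1]), 0)
```

View pics/s2.png

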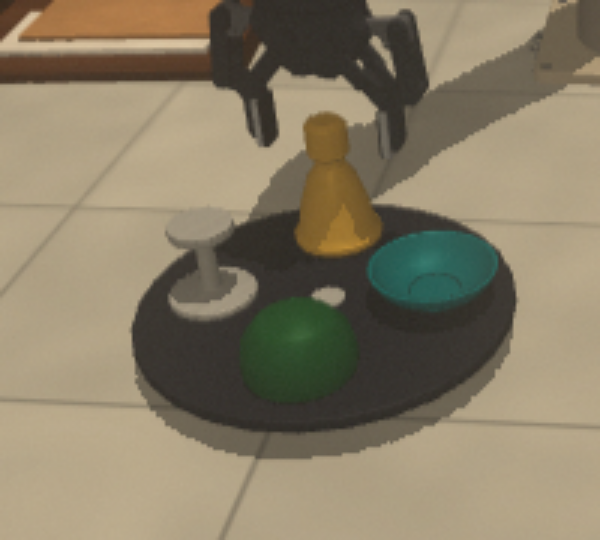

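The knob sits between the open fingers, about (325,135) in the crop. Nothing else is close to them.

Request:
play_rows(slide=[[0,-0.5,0],[0,-0.5,0],[0,-0.5,0],[0,-0.5,0],[0,-0.5,0]], turn=[0,0,0,0,0], fingers=[0.6,0.4,0.25,0.1,0])

```text
clock: 14.82
eef_pos: [449.6, -208.6, 93.4]
tool_rot: [-3.136, -0.0, 3.014]
force: [-0.8, 0.5, 5.8]
width: 28.3
```

Request:
play_rows(slide=[[0,0,0],[0,0,0],[0,0,0],[0,0,-5],[0,0,-10]], turn=[0,0,0,0,0], fingers=[0,0,0,0,0])

```text
clock: 15.45
eef_pos: [448.7, -208.2, 103.0]
tool_rot: [-3.136, -0.002, 3.014]
force: [-0.2, -0.9, -8.9]
width: 28.3
```

```bash
python3 q.py
```

```text
box x -7.6 y -411.7 z 103.05 F [-0.2 -0.9 -8.9] T [-0. -0.  0.] w 28.3 t 15.45
```

Request:
play_rows(slide=[[0,0,-20],[0,0,-45],[0,0,-70],[0,0,-80],[0,0,-80]], turn=[0,0,0,0,0], fingers=[0,0,0,0,0])

```text
clock: 16.08
eef_pos: [448.9, -207.8, 183.2]
tool_rot: [-3.136, -0.002, 3.014]
force: [0.2, 0.2, -8.6]
width: 28.3
```

```bash
python3 q.py;  python3 - <<'E'
from h import *
from cell import ctrl,vision
s=ctrl.read_state()
print(slide(s,[*bp(-49),180],np.pi-.122))
p,d=vision.get_image("scene");cv2.imwrite("pics/s3.png",p)
E
```

```text
box x -7.5 y -411.3 z 183.20 F [ 0.2  0.2 -8.6] T [-0.  0. -0.] w 28.3 t 16.075
(array([ -5.5, 362.4,   1.3]), np.float64(-0.006))
```

View pics/s3.png

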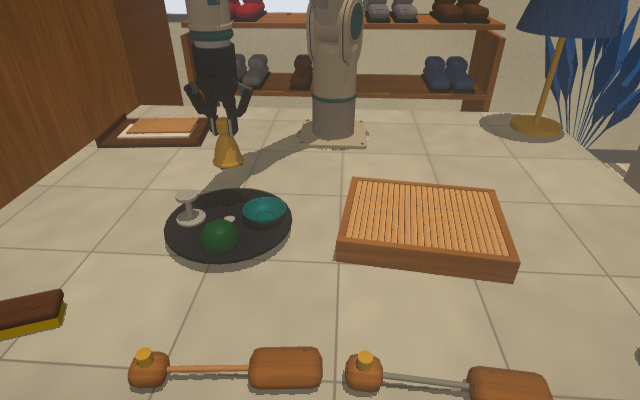

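The doorstop hangs upright in the grip at (228,145) and the turntable items haven't moved. I'll carry it over in moderate steps.

Request:
play_rows(slide=[[0,25,0],[-1,65,0],[-2,110,0],[-3,155,0],[-4,200,0]], turn=[0,0,0,0,0], fingers=[0,0,0,0,0])

```text
clock: 16.75
eef_pos: [477.0, -8.4, 180.3]
tool_rot: [-3.136, -0.005, 3.014]
force: [0.0, -0.0, -8.1]
width: 28.6
```

```bash
python3 q.py;  python3 - <<'E'
from h import *
from cell import ctrl,vision
s=ctrl.read_state()
print(slide(s,[*bp(-49),180],np.pi-.122))
E
```

```text
box x -3.9 y -209.9 z 180.30 F [ 0.  -0.  -8.1] T [ 0.  -0.2  0. ] w 28.6 t 16.75
(array([ -3. , 161. ,  -0.6]), np.float64(-0.006))
```

Request:
play_rows(slide=[[-1,45,0],[-2,90,0],[-3,130,0],[-3,155,10],[-3,161,25]], turn=[-0.006,-0.006,-0.006,-0.006,-0.006], fingers=[0,0,0,0,0])

```text
clock: 17.38
eef_pos: [500.1, 153.2, 153.0]
tool_rot: [-3.137, -0.006, 3.023]
force: [0.2, 0.5, -8.3]
width: 28.3
```

Request:
play_rows(slide=[[0,0,5],[0,0,10],[0,0,10]], turn=[0,0,0], fingers=[0,0,0])

```text
clock: 17.75
eef_pos: [499.8, 151.8, 142.7]
tool_rot: [-3.136, -0.007, 3.022]
force: [0.0, 0.9, -7.9]
width: 28.5
```

```bash
python3 q.py;  python3 - <<'E'
from h import *
from cell import ctrl,vision
s=ctrl.read_state()
print(slide(s,[*bp(-49),120],np.pi-.122))
p,d=vision.get_image("scene");cv2.imwrite("pics/s4.png",cv2.resize(p[100:280,320:540],None,fx=3,fy=3))
E
```

```text
box x -0.8 y -48.2 z 142.69 F [ 0.   0.9 -7.9] T [-0. -0.  0.] w 28.5 t 17.75
(array([-1. , -0.7, 22.7]), np.float64(0.002))
```

View pics/s4.png

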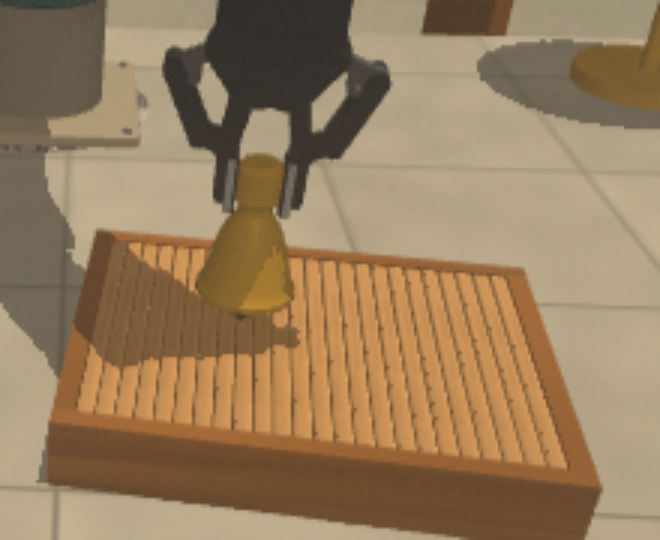

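Request:
play_rows(slide=[[0,-0.5,8],[0,-0.5,16],[0,-0.5,23],[0,-0.5,25],[0,-0.5,25]], turn=[0,0,0,0,0], fingers=[0,0,0,0,0])

```text
clock: 18.42
eef_pos: [499.8, 151.6, 117.9]
tool_rot: [-3.137, -0.007, 3.022]
force: [-0.4, -0.8, -7.2]
width: 28.0
```

```bash
python3 q.py
```

```text
box x -0.8 y -48.4 z 117.88 F [-0.4 -0.8 -7.2] T [ 0. -0. -0.] w 28.0 t 18.425
```

Request:
play_rows(slide=[[0,-0.5,1],[0,-0.5,2],[0,-0.5,3],[0,-0.5,4],[0,-0.5,4]], turn=[0,0,0,0,0], fingers=[0,0,0,0,0])

```text
clock: 19.05
eef_pos: [499.7, 151.0, 113.8]
tool_rot: [-3.136, -0.007, 3.022]
force: [-0.6, 0.9, -8.2]
width: 28.2
```

```bash
python3 q.py
```

```text
box x -0.9 y -48.9 z 113.81 F [-0.6  0.9 -8.2] T [ 0.  -0.1 -0.1] w 28.2 t 19.05
```

Request:
play_rows(slide=[[0,0,1],[0,0,1.5],[0,0,1.5]], turn=[0,0,0], fingers=[0,0,0])

```text
clock: 19.42
eef_pos: [499.7, 151.1, 112.7]
tool_rot: [-3.137, -0.006, 3.022]
force: [-0.7, 1.2, -2.0]
width: 28.8
```

```bash
python3 q.py
```

```text
box x -0.8 y -48.9 z 112.65 F [-0.7  1.2 -2. ] T [-0.   0.2  0. ] w 28.8 t 19.425
```

Request:
play_rows(slide=[[0,0,0.4],[0,0,0.7],[0,0,0.7]], turn=[0,0,0], fingers=[0,0,0])

```text
clock: 19.8
eef_pos: [499.8, 151.1, 112.2]
tool_rot: [-3.137, -0.006, 3.022]
force: [-1.7, 0.0, 0.9]
width: 28.1
```

```bash
python3 q.py
```

```text
box x -0.8 y -48.9 z 112.18 F [-1.7  0.   0.9] T [-0.1  0.3 -0. ] w 28.1 t 19.8
```

The slats now carry the weight, so I'll open gently.

Request:
play_rows(slide=[[0,0,0],[0,0,0],[0,0,0],[0,0,0],[0,0,0]], turn=[0,0,0,0,0], fingers=[0.38,0.45,0.6,0.8,1])

```text
clock: 20.42
eef_pos: [499.9, 151.1, 112.2]
tool_rot: [-3.137, -0.006, 3.022]
force: [-0.2, 0.4, 0.0]
width: 83.9
```

Request:
play_rows(slide=[[0,0,0],[0,0,0]], turn=[0,0], fingers=[1,1])

```text
clock: 20.68
eef_pos: [499.8, 151.1, 112.2]
tool_rot: [-3.137, -0.006, 3.022]
force: [-0.4, -0.0, -0.9]
width: 85.2
```

```bash
python3 q.py;  python3 - <<'E'
from h import *
from cell import ctrl,vision
p,d=vision.get_image("scene");cv2.imwrite("pics/s5.png",cv2.resize(p[100:280,320:540],None,fx=3,fy=3))
E
```

```text
box x -0.7 y -48.8 z 112.16 F [-0.4 -0.  -0.9] T [0. 0. 0.] w 85.2 t 20.675
```

View pics/s5.png

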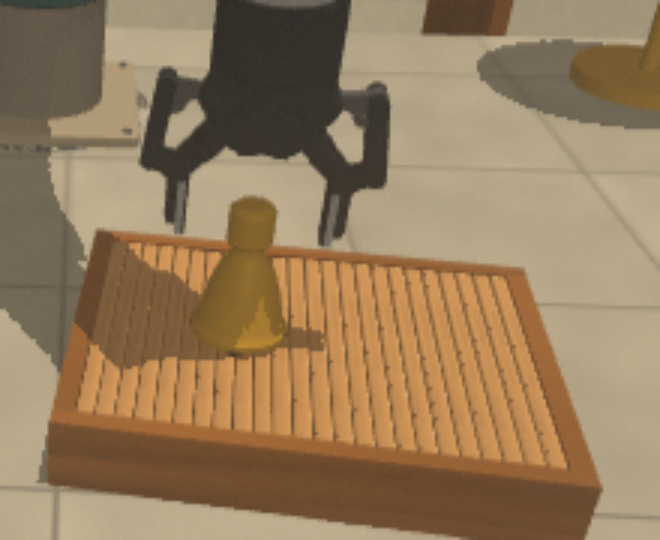

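Request:
play_rows(slide=[[0,0,-10],[0,0,-35],[0,0,-70],[0,0,-120],[30,0,-150]], turn=[0,0,0,0,0], fingers=[1,1,1,1,1])

```text
clock: 21.35
eef_pos: [473.4, 155.3, 265.4]
tool_rot: [-3.139, -0.001, 3.02]
force: [0.3, 0.5, 0.1]
width: 85.4
```

Request:
play_rows(slide=[[20,40,0],[40,80,0],[60,120,0],[60,150,0],[60,150,0]], turn=[0,0,0,0,0], fingers=[1,1,1,1,1])

```text
clock: 21.98
eef_pos: [431.4, 314.3, 265.6]
tool_rot: [-3.141, -0.001, 3.024]
force: [0.4, 0.0, -0.7]
width: 85.3
```

```bash
python3 - <<'E'
from h import *
from cell import ctrl,vision
def proj(P,X):
    v=(np.atleast_2d(X)-P['position'])@R.from_euler('xyz',P['rotation']).as_matrix()
    return np.c_[P['cx']+P['fx']*v[:,0]/-v[:,2],P['cy']-P['fy']*v[:,1]/-v[:,2]]
st=[]
for n in("scene","top"):
    P=vision.camera_params(n);p,D=vision.get_image(n);D=D.astype(float)
    f=proj(P,[[*bp(-49),49],[*bp(-49),147]]);print(n,"ideal base/top px",f)
    cv2.imwrite(f"pics/{n}6.png",p)
    ys,xs=np.nonzero(D>0);Z=pts(P,np.c_[xs,ys],D[ys,xs])
    near=(np.hypot(Z[:,0]-bp(-49)[0],Z[:,1]-bp(-49)[1])<45)&(Z[:,2]>54)&(Z[:,2]<200)
    z=Z[near];px=np.c_[xs,ys][near]
    for a,b in((55,75),(75,95),(95,112),(122,150)):
        q=z[(z[:,2]>a)&(z[:,2]<b)];pp=px[(z[:,2]>a)&(z[:,2]<b)]
        print(a,b,len(q),q.mean(0) if len(q) else 0,"px x mid",(pp[:,0].min()+pp[:,0].max())/2,"y",pp[:,1].mean())
    print("zmax",np.percentile(z[:,2],99))
E
python3 q.py
```

```text
scene ideal base/top px [[398.7 210.5]
 [404.4 167.9]]
55 75 328 [520.  147.6  64.5] px x mid 399.5 y 209.4390243902439
75 95 267 [516.5 148.1  85.1] px x mid 400.5 y 199.6816479400749
95 112 190 [510.2 148.8 103.3] px x mid 401.0 y 190.09473684210528
122 150 245 [508.1 149.4 138.1] px x mid 403.5 y 173.82448979591837
zmax 147.82363761158197
top ideal base/top px [[250.4 206.2]
 [241.7 198. ]]
55 75 231 [492.2 144.4  63.5] px x mid 250.5 y 208.8874458874459
75 95 165 [491.2 144.1  86. ] px x mid 247.0 y 207.63030303030303
95 112 129 [493.4 146.  102.6] px x mid 246.0 y 205.29457364341084
122 150 198 [497.9 151.1 143.9] px x mid 242.0 y 199.63131313131314
zmax 150.18729118134942
box x -87.6 y 101.4 z 265.28 F [ 0.3 -0.7  0.6] T [-0.  -0.1  0. ] w 85.6 t 22.075
```

View pics/scene6.png

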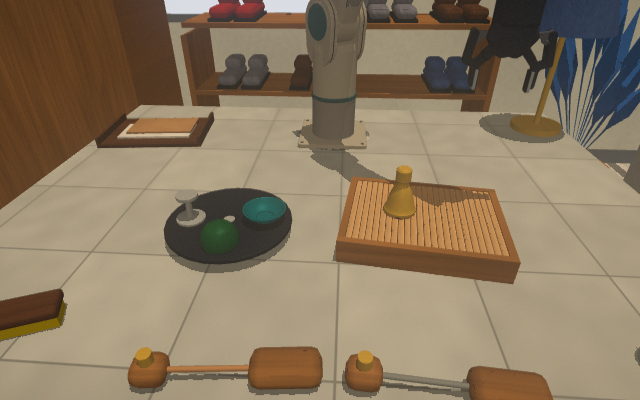

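View pics/top6.png

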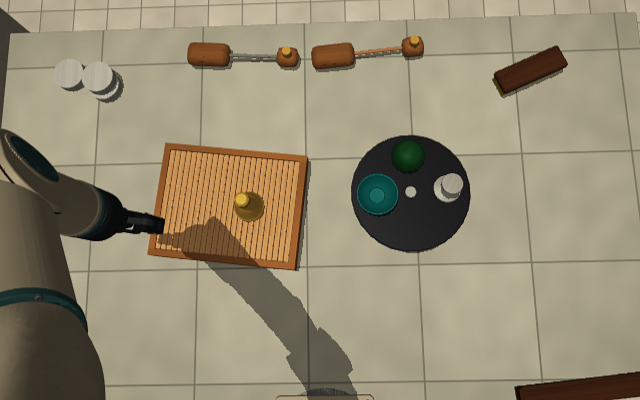

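```bash
python3 -c "
from cell import ctrl
print(ctrl.finish_job())"
```

```text
the job is handed in; nothing more can be done
None
```

I found the hidden bar by feel, set the doorstop upright on the slats over it, let go, and handed the job in at about 22 s of the 72 s. The hand-in gives no verdict.

- **Finding the bar:** Closed-finger dips felt stiff from about y = -78 to -20 mm in the box frame and soft elsewhere. That puts the bar's centre at about -49 ± 2 mm. No reading at the end of a dip was above 8.5 N.
- **Placing the doorstop:** I gripped the knob, lifted the doorstop clear of the turntable and lowered it at x = -1, y = -49 mm. The slats took its weight within about 1.5 mm, which is the stiffness of the bar. I then opened the fingers and moved the arm away.

Last checks:
- **Lean:** The doorstop looks upright in the scene and top cameras; the scene view puts any lean at roughly 0.02 rad or less.
- **Height:** The underside is about 0.5 to 2 mm below slat height, depending on which measurement I use. The top camera reads about 2 mm higher than the scene camera, which is within its earlier offset.
- **Other things:** The dish, heel stand and toe cap look unmoved, and the robot touches nothing.
- **Not checked directly:** The bar's own deflection can't be read, so that condition rests on the stiffness I felt.

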